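# Take a framed glass panel off its keeper hook and rack it

### The job

Take the framed bird panel down from its hook stand and stand it in the rack. Press the red end of the hook's keeper down until it snaps open, lift the frame off the peg by its wooden tab, and lower it gently and upright into the empty front groove of the rack, fully down and centred. Then press the black tab so that the empty hook's keeper snaps shut again, and leave the other things on the table where they are.

Things in the scene. Friction and masses are not known exactly. Their poses are not given: they have to be found in the camera images.
- frame: Pale glass panel with a bird design in a light wooden frame, about 0.33 kg, 12 mm thick (its x), 174 mm wide (its y), 199 mm tall (its z, up). Origin: centre of its underside. The frame proper is 123 mm tall; above it rises a central wooden tab, 68 mm wide, with a rectangular hole 44 mm wide from 129 to 161 mm above the underside. It hangs by the top edge of the hole on the peg, its front (-x) toward the peg's free end
- frame_top (a point): centre of the top edge of the frame's tab, 199 mm above the underside. The hole's top is 38 mm below it; the solid wood between (38 mm tall, 68 mm wide, 12 mm thick) is where to pinch it, from above, across the thickness; no other part of frame or stand is as high
- stand: Fixed steel hook stand: base plate 170 x 150 mm, 11 mm high; an upright 12 mm bar at its back, 66 mm behind the origin, bends forward into a level peg toward the stand's -x, peg top 196 mm above the table. Only the keeper stands higher than the peg. Origin: centre of the plate's underside, z up; turned up to 0.2 rad; stand and rack may change sides
- peg_pin (a point): the keeper's hinge pin at the peg's free end, on the peg's axis, 85 mm in front of the stand's origin, 190 mm above the table; axes as the stand's (the peg runs back along +x, the pin lies along y). The frame hangs 85 to 97 mm behind it; the peg bends down to the upright 129 mm behind it
- keeper_part (a joint): rocker keeper on the pin, 20 mm wide: 0 shut, 0.45 rad open. An over-centre spring holds it at either end; it snaps over past about half way; 5 to 10 N on pad or tab does it. Shut, its arm slopes up and back to 39 mm above and 53 mm behind the pin and blocks the frame. Open, the arm lies on the peg, no part is over 16 mm above the pin, and the hole passes over it with the frame raised 13 mm off the peg
- keeper_pad (a point): middle of the top face of the red pad (17 x 20 mm) at the back end of the keeper's arm. Press straight down to open: shut it is 35 mm above and 43 mm behind the pin; open 13 mm above and 53 mm behind
- keeper_tab (a point): middle of the top face of the black tab (16 x 20 mm) in front of the pin. Press straight down to shut: open it is 13 mm above and 26 mm in front of the pin; shut level with the pin and 30 mm in front. The tab ends 34 to 37 mm in front of the pin
- rack: Fixed plywood panel rack, 150 (x) x 130 (y) mm, with two grooves along its y; the rear one (18 mm behind the origin) holds another glass panel, fixed, 166 mm wide, top 132 mm above the table; the front one is empty. Origin: centre of the underside on the table, z up; turned up to 0.2 rad
- slot (a point): middle of the bottom of the empty front groove, 40 mm in front of the rack's origin, 12 mm above the table; axes as the rack's: the groove runs along y, 130 mm long and open at the ends. It is 17 mm wide up to 24 mm above its bottom, then flares at 45 degrees to 41 mm wide, 36 mm above its bottom. Seated, the frame's underside is at this height and its ends overhang the rack
- glue: bystander: white glue bottle, 36 mm wide, 122 mm high; origin at its underside
- tealight_a: bystander: lilac glass tealight holder, 64 x 64 x 46 mm; origin at its underside
- tealight_b: bystander: clear glass tealight holder, 64 x 64 x 46 mm; origin at its underside
- cutter: bystander: green glass cutter lying down, 140 mm long; origin at its underside
- glasses: bystander: blue safety glasses, 140 mm wide, 48 mm high; origin at their underside
Things that resemble listed ones, but are neither listed nor needed, are in the scene too. Of the things that look like the rack, the larger one is meant.

How it is judged (in metres and radians):
On the way, in this order (a step that is already met when the one before it is completed fails the run):
1. the keeper is snapped open while the frame still hangs on the peg (value of joint keeper_part above 0.38 rad and x of frame_top in the frame of peg_pin above 0.06 m and z of frame_top in the frame of peg_pin below 0.05 m), for 0.2 s.
2. the frame is off the peg, upright, with the keeper still open (value of joint keeper_part above 0.3 rad and angle between frame's own z axis and vertical below 0.4 rad and (x of frame_top in the frame of peg_pin below -0.042 m or distance between frame_top and peg_pin above 0.15 m)), for 0.1 s.
3. the frame stands fully down in the rack's front groove (z of frame in the frame of slot below 0.006 m and x of frame in the frame of slot between -0.008 and 0.008 m and angle between frame's own z axis and vertical below 0.3 rad), for 0.2 s.
4. the keeper of the empty hook is shut again (value of joint keeper_part below 0.06 rad), for 0.2 s.
At the end, for the whole second after the job is handed in: The frame stands at rest in the rack's front groove: its underside within 6 mm of the groove's bottom, within 8 mm of its middle across and 25 mm along, leaning less than 0.3 rad, tab up; the keeper is shut (below 0.06 rad) (all of step 3 and value of joint keeper_part below 0.06 rad and z of frame in the frame of slot above -0.006 m and y of frame in the frame of slot between -0.025 and 0.025 m and linear speed of frame below 0.02 m/s); the robot touches nothing.
It fails at once if the frame tips over or is dropped (angle between frame's own z axis and vertical above 0.8 rad or height (world z) of frame below 0.004 m).
It fails at once if a bystander is shifted by more than 30 mm (distance of any of glue, tealight_a, tealight_b, cutter, glasses from where it was at the start of the episode above 0.03 m).
It fails at once if the frame is dropped into the groove from a height (it falls faster than 0.5 m/s there) (horizontal distance between frame and slot below 0.05 m and z of frame in the frame of slot below 0.04 m and linear speed of frame above 0.5 m/s).
It also fails if it takes over 67 s, if anything falls off the work surface, if the arm or the gripper's body presses on something with over 40 N, if the wrist force passes 120 N, or if a joint passes its speed limit or range.

### The arm

A 6-joint arm with a two-finger parallel gripper is mounted at the origin on a cart in front of the work surface, level with it; the furniture and walls round the work are solid. World frame = base frame: x ahead of the robot, y to its left, z up, the work surface at z = 0. Lengths are in mm, angles in rad, forces in N, time in s.
With the tool pointing down it reaches from about 275 to 750 mm from the base axis. Payload 10.2 kg.
Tool frame: the origin (TCP) lies at the very end of the fingers, on their centre line; the grasp point (between the pads) lies 19 mm behind it; z points along the fingers, y is the line along which they close (so a half turn about z gives the same grasp; the last joint's range is limited). The gripper opens to 85 mm and grips with 20 to 120 N. Pads are 22 mm wide; open, the fingers measure 114 mm over their backs; the gripper's body (76 mm by 85 mm) begins 54 mm behind the grasp point. The pads swing forward as they close: fully open they stand 13 mm farther back than shut.
Start: joints at [-1.542, 0.313, 1.498, -0, 1.331, -0.223], TCP at [130.789, -508.454, 231.294] pointing down, gripper open.
Joint ranges: [-2.94, 2.94], [-0.97, 2.17], [0.19, 2.56], [-1.23, 4.37], [0.02, 3.11], [-2.88, 2.88]. Speed limits (rad/s): [2.39, 2.39, 3.01, 3.14, 3.14, 3.14].

### API

Orientations are given as a unit quaternion [w, x, y, z].
In Python, from rig import ctrl gives the robot as it stands.
- The arm moves only by the tool step_arm, never from a script. Its argument "increments" is a list of rows, each a list of 3 entries, a list of its own where there are three numbers: the shift along the tool's x, y, z in cm, then the turn, a rotation vector about the tool's x, y, z in degrees, then the opening in per cent of the stroke, from 0 (shut) to 100 (fully open). A call has 1 to 8 rows; each row is the pose to reach, as a shift and turn from the pose commanded when the call began, along the tool's axes at that moment; what a row does not reach only later rows make up. A row lasts 1/8 s, in which the tool goes at most 62.5 mm and 10.7 degrees, less where a joint would pass 70% of its speed; a pose out of reach is approached as far as the arm can. A call with a gripper value outside its range is refused whole. The fingers move at their own pace and stop on an object; "squeeze" is the grip in N (left out, the last holds). Time passes only in rows, so rows that repeat a pose let the fingers close. It gives the time, the measured TCP pose, the force, the opening and the grip force at its end, in the units of the state.
- ctrl.sense(): the state, without advancing time (a new reading comes with each control period).
- ctrl.capture(name): name is "side" or "top"; returns a dict with "img" (480x640x3 uint8, red, green, blue), "fx", "fy", "cx", "cy" (pixels), "extrinsics" (4x4, takes a point from camera to world coordinates). Camera axes: x right, y down, z forward; pixel columns grow to the right and rows downward; lengths in mm; the calibration is good to about 2 mm. A picture is of the moment at which its call begins. There is no depth.
- ctrl.finish_job(): hands the job in; it is judged then, once.
The state is a dict: "time_s": time; "joints": joint angles; "dq": joint speeds; "tau": joint torques, N m; "eef_pos": TCP position; "ee_rot": TCP orientation; "force": force on the tool from outside, world axes, zero at the start; "wrist_torque": the same for the moment, N m; "grip_width": opening from 0.0 (shut) to 1.0 (fully open); "grip_force": force on a finger pad.
Only numpy, scipy, OpenCV 4.12 (cv2) and the standard library are available. Lean on these libraries where they do the work, as an engineer would, in place of code of your own. Each camera call takes 0.05 s, during which the arm holds its last target. There are 200 camera calls.

## Working session

There is one attempt and no reset: what is moved stays moved. The work goes in short steps, Python scripts to look and compute and a tool call to move; the robot and the scene stay as the last step left them, time stands still between calls to the robot, and variables do not carry over. Pictures are saved under pics/ and viewed, at most 12 in all, crops included, and the job is handed in when it is done.

Besides the shell and the picture viewer there is one more tool, called after "Emit:" by a JSON object that holds its "fn" and its "kwargs", one argument or row to a line. step_arm: Moves the arm, as the interface text tells. Its arguments: {"type":"object","properties":{"increments":{"type":"array"},"squeeze":{"type":"number"}},"required":["increments"]}

```bash
mkdir -p pics; cat > h.py <<'E'
import numpy as np, cv2
from rig import ctrl
def snap(n,name):
    c=ctrl.capture(n); cv2.imwrite(f'pics/{name}.png',c['img'][:,:,::-1]); np.savez(f'{name}.npz',**c); return c
def load(name): return dict(np.load(f'{name}.npz'))
def ray(c,p):
    E=c['extrinsics']; d=np.array([(p[0]-c['cx'])/c['fx'],(p[1]-c['cy'])/c['fy'],1.])
    return E[:3,3],E[:3,:3]@d
def onz(c,p,z):
    o,d=ray(c,p); return o+d*(z-o[2])/d[2]
def proj(c,P):
    E=c['extrinsics']; q=E[:3,:3].T@(np.array(P,float)-E[:3,3]); return np.array([c['fx']*q[0]/q[2]+c['cx'],c['fy']*q[1]/q[2]+c['cy']])
def tri(c1,p1,c2,p2):
    o1,d1=ray(c1,p1);o2,d2=ray(c2,p2); s=np.linalg.lstsq(np.c_[d1,-d2],o2-o1,rcond=None)[0]
    a=o1+d1*s[0];b=o2+d2*s[1]; return (a+b)/2,np.linalg.norm(a-b)
E
python3 - <<'E'
from h import *
for n in('side','top'):
    c=snap(n,n+'0'); print(n,c['fx'],c['extrinsics'].round(2).tolist())
print(ctrl.sense())
E
```

```text
side 492.3786777677779 [[1.0, -0.01, 0.09, 383.06], [-0.09, -0.4, 0.91, -1140.31], [0.02, -0.91, -0.4, 640.1], [0.0, 0.0, 0.0, 1.0]]
top 479.4580981986396 [[-0.02, -0.99, 0.15, 281.26], [-1.0, 0.02, -0.01, -11.03], [0.01, -0.15, -0.99, 1504.3], [0.0, 0.0, 0.0, 1.0]]
{'time_s': 0.1, 'joints': array([-1.54240399e+00,  3.13386899e-01,  1.49837015e+00,  1.60188725e-05,
        1.33102701e+00, -2.23377903e-01]), 'dq': array([-1.28875702e-05, -3.76721108e-04, -9.28715884e-04,  6.08609678e-04,
        4.91652295e-04,  5.06787651e-04]), 'tau': array([ 1.65331392e-03, -4.12904227e+01, -2.60144126e+01, -2.86644554e-04,
        3.05791255e-03,  8.96822286e-06]), 'eef_pos': array([ 130.78378875, -508.20211589,  230.79256552]), 'ee_rot': array([-5.92116905e-04,  9.92086990e-01,  1.25550983e-01,  6.57270106e-05]), 'force': array([ 0.20229758, -0.64174725, -0.02299517]), 'wrist_torque': array([-0.03166947,  0.01262725,  0.00510853]), 'grip_force': 0.0, 'grip_width': 0.9977939508727814}
```

View pics/top0.png

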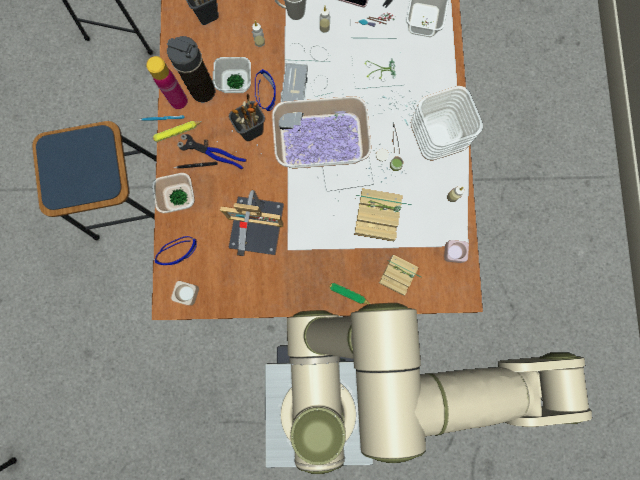

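View pics/side0.png

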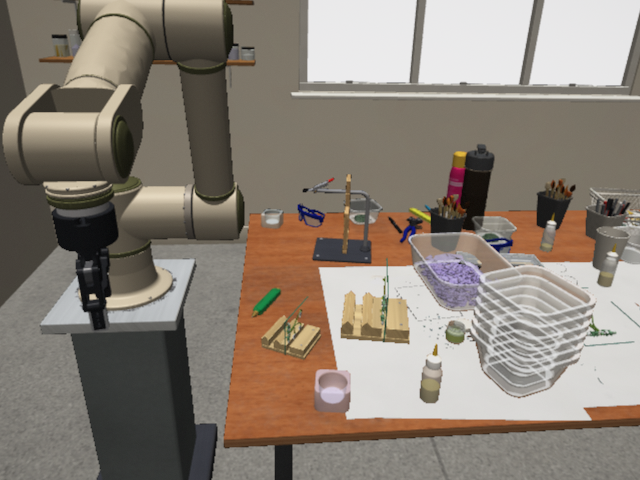

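The top view shows the stand with the frame at about (257,222) and a red pad at (243,226). The rack candidates are the larger one at (380,214) and a smaller lookalike at (399,274). By the description I choose the larger. In the side view the stand is at (343,220) and the rack at (376,316). I'll check both in one enlarged composite crop.

```bash
python3 - <<'E'
from h import *
t=cv2.imread('pics/top0.png');s=cv2.imread('pics/side0.png')
f=lambda im,x,y,w,h:cv2.resize(im[y:y+h,x:x+w],(400,300),interpolation=cv2.INTER_CUBIC)
o=np.vstack([np.hstack([f(t,208,180,100,75),f(t,340,180,100,75)]),np.hstack([f(s,290,165,120,90),f(s,320,260,120,90)])])
cv2.imwrite('pics/crop1.png',o)
E
```

```text
(no output)
```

View pics/crop1.png

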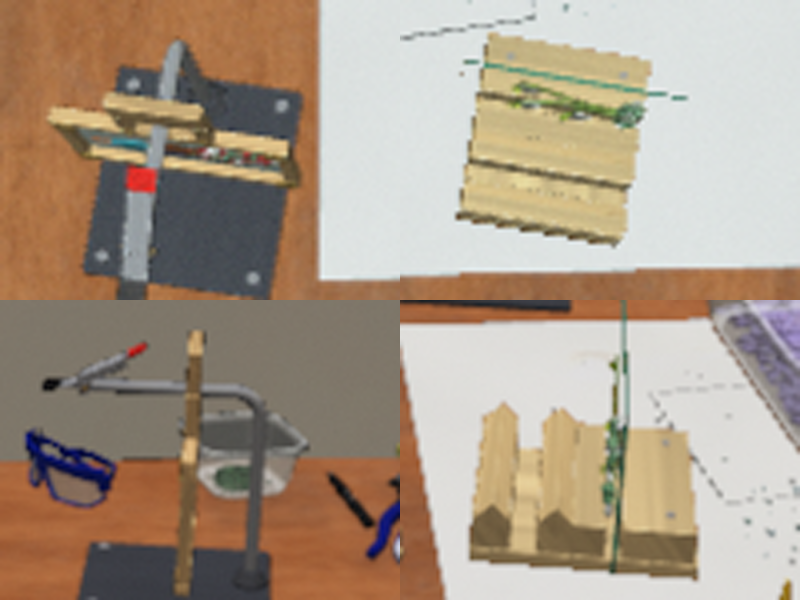

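The crop confirms the hanging frame, red pad and black tab, and the larger rack with the fixed panel in its rear groove and an empty front groove. Stand plate corners and rack corners are readable.

```bash
python3 - <<'E'
from h import *
t=load('top0');s=load('side0')
T=lambda x,y,X,Y:(X+(x+.5)/4-.5,Y+(y+.5)/4-.5)
def cent(c,m,box):
    x,y,w,h=box; q=np.argwhere(m[y:y+h,x:x+w]); return q.mean(0)[::-1]+[x,y],len(q)
hs={k:cv2.cvtColor(c['img'],cv2.COLOR_RGB2HSV) for k,c in(('t',t),('s',s))}
red={k:((h[...,0]<6)|(h[...,0]>174))&(h[...,1]>180)&(h[...,2]>120) for k,h in hs.items()}
a,n=cent(t,red['t'],(230,215,30,20)); b,m=cent(s,red['s'],(320,165,20,20)); print('red',a,n,b,m)
print(tri(t,a,s,b), onz(t,a,223))
pl=[onz(t,T(x,y,208,180),11)[:2] for x,y in((121,66),(302,93),(270,297),(84,270))]
print('plate',np.round(pl),np.mean(pl,0), [np.linalg.norm(pl[i]-pl[(i+1)%4]).round() for i in range(4)])
for z in(12,48):
  r=[onz(t,T(x-400,y,340,180),z)[:2] for x,y in((488,33),(652,62),(618,245),(458,215))]
  print('rack',z,np.round(r),np.mean(r,0),[np.linalg.norm(r[i]-r[(i+1)%4]).round() for i in range(4)])
S=lambda x,y,X,Y:(X+(x+.5)*.3-.5,Y+(y+.5)*.3-.5)
print('rack base side',onz(s,S(70,258,320,260),0),onz(s,S(297,279,320,260),0))
# frame tab top corners in top view
print('tabtop',[onz(t,T(x,y,208,180),228).round() for x,y in((104,96),(204,110),(210,128),(103,108))])
E
```

```text
red [242.94444444 224.41666667] 36 [330.33333333 179.83333333] 6
(array([540.75468703, 190.94956607, 221.20403751]), np.float64(1.8496983352111651)) [539.45095374 190.69257038 223.        ]
plate [[675. 241.]
 [650.  96.]
 [486. 123.]
 [510. 269.]] [580.08459356 182.0893392 ] [np.float64(147.0), np.float64(166.0), np.float64(148.0), np.float64(167.0)]
rack 12 [[ 693. -156.]
 [ 667. -287.]
 [ 519. -253.]
 [ 546. -127.]] [ 606.04881154 -205.84598353] [np.float64(133.0), np.float64(152.0), np.float64(128.0), np.float64(151.0)]
rack 48 [[ 683. -153.]
 [ 657. -280.]
 [ 513. -247.]
 [ 539. -125.]] [ 598.2137531 -201.1461624] [np.float64(130.0), np.float64(148.0), np.float64(125.0), np.float64(147.0)]
rack base side [ 523.41289187 -249.73600332    0.        ] [ 668.12332396 -281.16481407    0.        ]
tabtop [array([597., 215., 228.]), array([586., 147., 228.]), array([573., 143., 228.]), array([588., 216., 228.])]
```

Stand: origin (580,182), yaw −0.17. The pad and plate agree to 2 mm. The rack's x needs a closer look.

```bash
python3 - <<'E'
from h import *
t=cv2.imread('pics/top0.png');s=cv2.imread('pics/side0.png')
f=lambda im,x,y,w,h:cv2.resize(im[y:y+h,x:x+w],(w*8,h*8),interpolation=cv2.INTER_CUBIC)
o=np.hstack([f(t,350,182,50,66),f(s,338,284,50,66)])
for i in range(0,800,80): cv2.putText(o,str(i),(i,8),0,.3,(0,0,255))
cv2.imwrite('pics/crop2.png',o)
# predicted slot lines
T=load('top0');S=load('side0')
for C in((606,-204),(600,-203)):
  x=np.array([.98,-.199]);y=np.array([.199,.98])
  for u in(-75,-60.5,-48.5,-40,-31.5,-19.5,75):
    for z in(12,48):
      for v in (-65,):
        P=[*(np.array(C)+u*x+v*y),z]; print(C,u,z,((proj(T,P)-[350,182])*8+3.5).round(),((proj(S,P)-[338,284])*8+3.5+[400,0]).round())
E
```

```text
(606, -204) -75 12 [356. 472.] [414. 398.]
(606, -204) -75 48 [371. 457.] [419. 287.]
(606, -204) -60.5 12 [362. 437.] [467. 403.]
(606, -204) -60.5 48 [376. 421.] [473. 291.]
(606, -204) -48.5 12 [367. 407.] [511. 407.]
(606, -204) -48.5 48 [381. 391.] [518. 295.]
(606, -204) -40 12 [370. 387.] [542. 409.]
(606, -204) -40 48 [385. 370.] [549. 297.]
(606, -204) -31.5 12 [373. 366.] [574. 412.]
(606, -204) -31.5 48 [388. 348.] [581. 300.]
(606, -204) -19.5 12 [378. 337.] [618. 415.]
(606, -204) -19.5 48 [393. 318.] [626. 303.]
(606, -204) 75 12 [414. 109.] [969. 445.]
(606, -204) 75 48 [429.  85.] [982. 332.]
(600, -203) -75 12 [354. 488.] [392. 397.]
(600, -203) -75 48 [369. 473.] [397. 285.]
(600, -203) -60.5 12 [360. 452.] [445. 401.]
(600, -203) -60.5 48 [375. 436.] [450. 290.]
(600, -203) -48.5 12 [365. 422.] [489. 405.]
(600, -203) -48.5 48 [379. 406.] [495. 293.]
(600, -203) -40 12 [368. 402.] [520. 408.]
(600, -203) -40 48 [383. 385.] [527. 296.]
(600, -203) -31.5 12 [371. 381.] [551. 410.]
(600, -203) -31.5 48 [386. 364.] [558. 298.]
(600, -203) -19.5 12 [376. 352.] [595. 414.]
(600, -203) -19.5 48 [391. 334.] [603. 302.]
(600, -203) 75 12 [412. 123.] [947. 444.]
(600, -203) 75 48 [428. 100.] [959. 331.]
```

View pics/crop2.png

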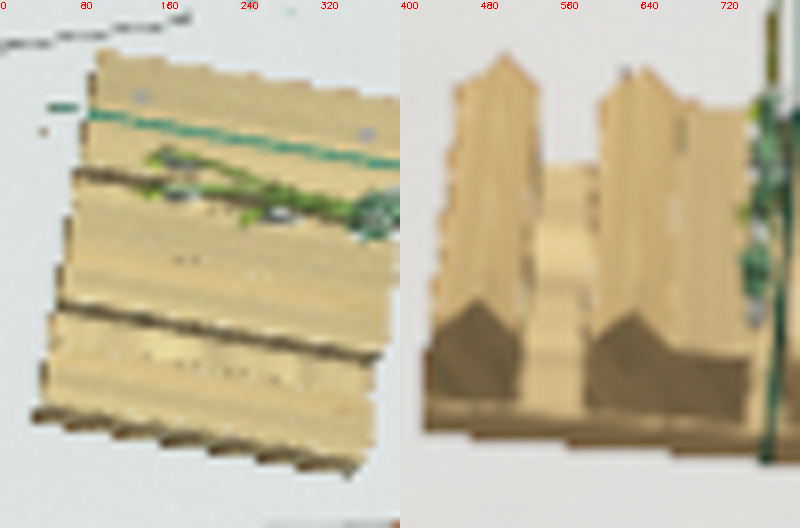

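The side crop puts the front groove's end at (553,405) and the base corner at (424,402). That gives a rack origin of about (608,−203), yaw −0.20, and a slot at (569,−195). Next I'll plan the move to above the pad.

```bash
cat >> h.py <<'E'
from scipy.spatial.transform import Rotation as R
def plan(p,yaw=None,s=None):
    "shift (cm, tool axes) and turn (deg) to TCP p, tool down, tool y at world angle yaw"
    s=s or ctrl.sense(); q=s['ee_rot']; r=R.from_quat([q[1],q[2],q[3],q[0]])
    d=r.inv().apply(np.array(p,float)-s['eef_pos'])/10; t=np.zeros(3)
    if yaw is not None:
        y=np.array([np.cos(yaw),np.sin(yaw),0]); z=np.array([0,0,-1.])
        t=np.degrees((r.inv()*R.from_matrix(np.c_[np.cross(y,z),y,z])).as_rotvec())
    print('t',s['time_s'],'shift',d.round(2),'turn',t.round(1))
ST=np.array([580,182.]);SX=np.array([np.cos(.17),-np.sin(.17)])
PIN=ST-85*SX
def pin(u,z,v=0): return [*(PIN+u*SX+v*np.array([-SX[1],SX[0]])),z]
E
python3 - <<'E'
from h import *
print(pin(45,300),PIN)
plan(pin(45,300),-.17)
E
```

```text
[np.float64(540.5766093236176), np.float64(188.76729396267984), 300] [496.22529481 196.38049967]
t 0.1 shift [ 57.05 -57.3   -6.84] turn [ -0.   -0.1 -65.8]
```

Emit:
{"fn": "step_arm", "kwargs": {
  "increments": [
    [[0,0,-7],[0,0,-10],0],
    [[10,-10,-9],[0,0,-20],0],
    [[20,-20,-9],[0,0,-30],0],
    [[30,-30,-9],[0,0,-40],0],
    [[40,-40,-9],[0,0,-50],0],
    [[50,-50,-8],[0,0,-60],0],
    [[57,-57.3,-6.8],[0,0,-65.8],0],
    [[57,-57.3,-6.8],[0,0,-65.8],0]
  ],
  "squeeze": 80
}}

```text
time_s: 1.1
eef_pos: [352.7, -130.8, 309.9]
ee_rot: [0.0, 0.765, 0.645, 0.0]
force: [1.0, -1.7, -1.3]
grip_width: 0.001
grip_force: 0.0
```

```bash
python3 - <<'E'
from h import *
print(ctrl.sense()['eef_pos'],ctrl.sense()['grip_width'])
plan(pin(45,300),-.17)
E
```

```text
[ 352.66188361 -130.80459878  309.92622798] 0.0011671062777980621
t 1.1 shift [34.67 13.12  0.99] turn [0. 0. 0.]
```

Emit:
{"fn": "step_arm", "kwargs": {
  "increments": [
    [[34.7,13.1,1],[0,0,0],0],
    [[34.7,13.1,1],[0,0,0],0],
    [[34.7,13.1,1],[0,0,0],0],
    [[34.7,13.1,1],[0,0,0],0],
    [[34.7,13.1,1],[0,0,0],0],
    [[34.7,13.1,1],[0,0,0],0],
    [[34.7,13.1,4],[0,0,0],0],
    [[34.7,13.1,5],[0,0,0],0]
  ]
}}

```text
time_s: 2.1
eef_pos: [539.4, 187.2, 257.8]
ee_rot: [-0.001, 0.765, 0.645, -0.002]
force: [-0.5, 0.0, 0.7]
grip_width: -0.002
grip_force: 0.0
```

```bash
python3 - <<'E'
from h import *
plan(pin(45,240),-.17)
t=snap('top','top1');s=snap('side','side1')
f=lambda c,x,y,w,h:cv2.resize(c['img'][y:y+h,x:x+w,::-1],(400,400),interpolation=cv2.INTER_CUBIC)
cv2.imwrite('pics/crop3.png',np.hstack([f(t,208,175,80,80),f(s,290,150,100,100)]))
E
```

```text
t 2.1 shift [0.17 0.09 1.78] turn [-0.2  0.1  0. ]
```

View pics/crop3.png

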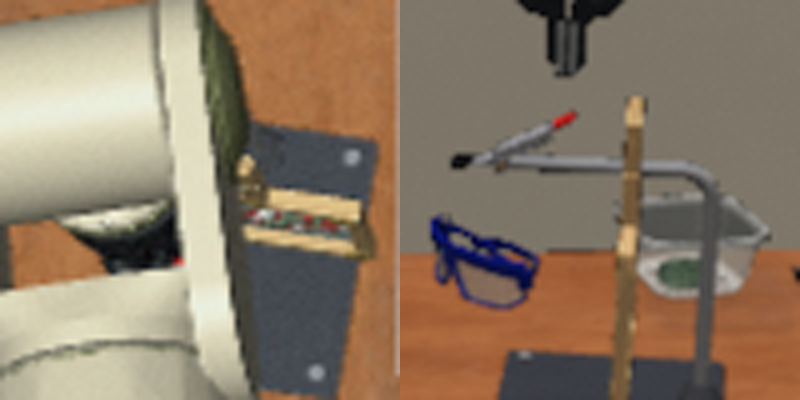

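The side crop shows the closed fingertips (565,75) directly above the red pad (565,118), clear of the frame. I'll press down.

Emit:
{"fn": "step_arm", "kwargs": {
  "increments": [
    [[0.1,0.1,2],[0,0,0],0],
    [[0.1,0.1,3],[0,0,0],0],
    [[0.1,0.1,3.8],[0,0,0],0],
    [[0.1,0.2,4.5],[0,0,0],0],
    [[0.1,0.3,5.1],[0,0,0],0],
    [[0.1,0.3,5.6],[0,0,0],0],
    [[0.1,0.3,5.6],[0,0,0],0]
  ]
}}

```text
time_s: 3.08
eef_pos: [543.0, 187.5, 203.5]
ee_rot: [-0.0, 0.765, 0.644, -0.0]
force: [-0.2, 0.4, 0.1]
grip_width: 0.001
grip_force: 0.0
```

Emit:
{"fn": "step_arm", "kwargs": {
  "increments": [
    [[0,0,-3],[0,0,0],0],
    [[0,0,-7],[0,0,0],0],
    [[0,2,-8],[0,0,0],45],
    [[0,4.4,-8],[0,0,0],45],
    [[0,4.4,-8],[0,0,0],45]
  ]
}}

```text
time_s: 3.7
eef_pos: [587.3, 179.6, 283.4]
ee_rot: [-0.0, 0.765, 0.644, -0.0]
force: [-0.0, -0.3, 0.1]
grip_width: 0.45
grip_force: 0.0
```

```bash
python3 - <<'E'
from h import *
plan(pin(91,212),-.17)
t=snap('top','top2');s=snap('side','side2'); print(ctrl.sense()['grip_width'])
f=lambda c,x,y,w,h:cv2.resize(c['img'][y:y+h,x:x+w,::-1],(500,500),interpolation=cv2.INTER_CUBIC)
cv2.imwrite('pics/crop4.png',f(s,300,140,90,90))
print('pred frame top mid/tcp in side crop',[((proj(s,p)-[300,140])*500/90).round() for p in (pin(85,234),pin(97,234),ctrl.sense()['eef_pos'])])
E
```

```text
t 3.7 shift [ 0.11 -0.15  7.14] turn [-0.   0.  -0.1]
0.44879203918275806
pred frame top mid/tcp in side crop [array([246., 202.]), array([270., 203.]), array([263., 107.])]
```

View pics/crop4.png

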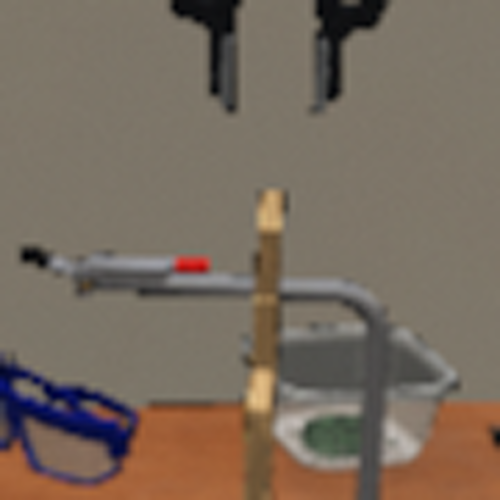

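The keeper is open: the red pad (192,265) lies on the peg, and the frame still hangs at (272,210), between the open fingers (237/318). I'll descend and grip.

Emit:
{"fn": "step_arm", "kwargs": {
  "increments": [
    [[0.1,-0.1,4],[0,0,0],45],
    [[0.1,-0.1,6.2],[0,0,0],45],
    [[0.1,-0.1,7.1],[0,0,0],45],
    [[0.1,-0.1,7.1],[0,0,0],0],
    [[0.1,-0.1,7.1],[0,0,0],0],
    [[0.1,-0.1,7.1],[0,0,0],0],
    [[0.1,-0.1,7.1],[0,0,0],0]
  ],
  "squeeze": 80
}}

```text
time_s: 4.68
eef_pos: [586.2, 181.3, 214.2]
ee_rot: [0.001, 0.765, 0.644, 0.001]
force: [-0.7, 0.6, 5.6]
grip_width: 0.122
grip_force: 80.9
```

Emit:
{"fn": "step_arm", "kwargs": {
  "increments": [
    [[0,0,-0.8],[0,0,0],0],
    [[0,0,-1.4],[0,0,0],0],
    [[0,0,-1.7],[0,0,0],0],
    [[0,0,-1.7],[0,0,0],0]
  ]
}}

```text
time_s: 5.18
eef_pos: [585.8, 181.2, 230.0]
ee_rot: [-0.0, 0.765, 0.644, -0.0]
force: [-1.1, 0.5, -3.4]
grip_width: 0.116
grip_force: 79.8
```

```bash
python3 - <<'E'
from h import *
print(ctrl.sense()['eef_pos'],ctrl.sense()['force'],ctrl.sense()['wrist_torque'])
s=snap('side','side3')
f=lambda c,x,y,w,h:cv2.resize(c['img'][y:y+h,x:x+w,::-1],(600,600),interpolation=cv2.INTER_CUBIC)
cv2.imwrite('pics/crop5.png',f(s,300,150,80,80))
E
```

```text
[585.81197755 181.16954365 229.96569883] [-1.11097291  0.52778395 -3.3681013 ] [-0.02159695  0.05843392 -0.00562518]
```

View pics/crop5.png

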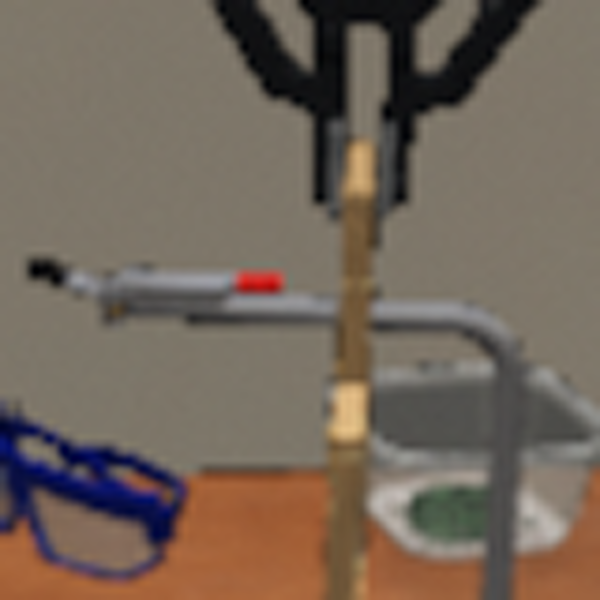

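The frame hangs free in the grip (weight −3.4 N), upright at (355,250), and raised about 16 mm. Now I'll slide it forward off the peg.

Emit:
{"fn": "step_arm", "kwargs": {
  "increments": [
    [[0,-0.8,-0.1],[0,0,0],0],
    [[0,-1.6,-0.1],[0,0,0],0],
    [[0,-2.4,-0.1],[0,0,0],0],
    [[0,-3.2,-0.1],[0,0,0],0],
    [[0,-4,-0.1],[0,0,0],0],
    [[0,-4.8,-0.1],[0,0,0],0],
    [[0,-5.6,-0.1],[0,0,0],0]
  ]
}}

```text
time_s: 6.1
eef_pos: [530.1, 190.7, 231.0]
ee_rot: [0.0, 0.765, 0.644, 0.0]
force: [-0.4, 1.0, -3.4]
grip_width: 0.12
grip_force: 79.8
```

Emit:
{"fn": "step_arm", "kwargs": {
  "increments": [
    [[0,-1,0],[0,0,0],0],
    [[0,-2.2,0],[0,0,0],0],
    [[0,-3.4,0],[0,0,0],0],
    [[0,-4.6,0],[0,0,0],0],
    [[0,-6,0],[0,0,0],0],
    [[0,-7.5,0],[0,0,0],0],
    [[0,-9,0],[0,0,0],0],
    [[0,-10,0],[0,0,0],0]
  ]
}}

```text
time_s: 7.1
eef_pos: [431.1, 207.9, 231.1]
ee_rot: [0.0, 0.765, 0.644, 0.0]
force: [0.1, 0.2, -3.1]
grip_width: 0.12
grip_force: 79.8
```

```bash
python3 - <<'E'
from h import *
s=ctrl.sense();print(s['eef_pos'],s['force'])
# slot placement: TCP height above underside: frame top 234 <-> TCP 214.2 when hung at underside 35 -> 179
plan([568.8,-195,300],-.20)
plan([430,-20,300],-.18)
E
```

```text
[431.10763723 207.852872   231.08140331] [ 0.11713139  0.2399475  -3.08355239]
t 7.1 shift [-37.37  20.4   -6.89] turn [ 0.  -0.   1.7]
t 7.1 shift [-22.47   3.75  -6.89] turn [ 0.  -0.   0.6]
```

Emit:
{"fn": "step_arm", "kwargs": {
  "increments": [
    [[0,0,-4],[0,0,0],0],
    [[-4,1,-8],[0,0,0],0],
    [[-9,3,-9.9],[0,0,0],0],
    [[-14,6,-9.9],[0,0,0.5],0],
    [[-19,9,-9.9],[0,0,1],0],
    [[-24,12,-9.9],[0,0,1.7],0],
    [[-29,15,-9.9],[0,0,1.7],0],
    [[-33,17.8,-9.9],[0,0,1.7],0]
  ]
}}

```text
time_s: 8.1
eef_pos: [551.7, -149.8, 329.9]
ee_rot: [0.0, 0.775, 0.632, 0.0]
force: [0.2, 0.1, -3.7]
grip_width: 0.121
grip_force: 79.1
```

Emit:
{"fn": "step_arm", "kwargs": {
  "increments": [
    [[-2,1.2,0],[0,0,0],0],
    [[-3.5,2.1,0],[0,0,0],0],
    [[-4.4,2.6,0],[0,0,0],0],
    [[-4.4,2.6,0],[0,0,0],0],
    [[-4.4,2.6,2],[0,0,0],0],
    [[-4.4,2.6,4],[0,0,0],0],
    [[-4.4,2.6,4],[0,0,0],0]
  ]
}}

```text
time_s: 8.98
eef_pos: [567.7, -195.1, 289.0]
ee_rot: [-0.001, 0.774, 0.633, -0.0]
force: [1.5, 0.1, -2.9]
grip_width: 0.117
grip_force: 79.0
```

```bash
python3 - <<'E'
from h import *
plan([568.8,-195,245],-.20)
t=snap('top','top4');s=snap('side','side4')
f=lambda c,x,y,w,h:cv2.resize(c['img'][y:y+h,x:x+w,::-1],(400,600),interpolation=cv2.INTER_CUBIC)
cv2.imwrite('pics/crop6.png',np.hstack([f(s,320,210,100,150),f(t,330,150,100,150)]))
E
```

```text
t 8.975 shift [0.02 0.12 4.4 ] turn [-0.2 -0.1  0. ]
```

View pics/crop6.png

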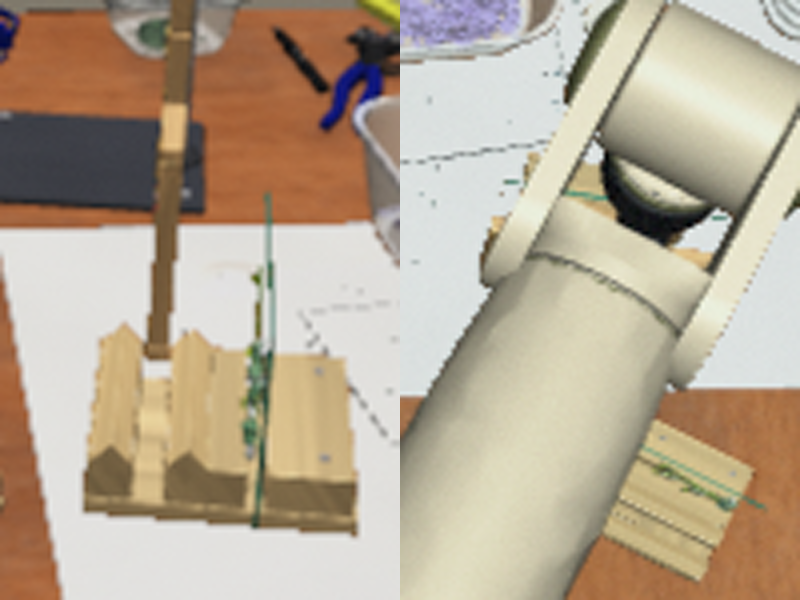

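```bash
python3 - <<'E'
from h import *
s=load('side4'); x=np.array([.98,-.199]);y=np.array([.199,.98])
# frame bottom near-end corners in crop6 -> intersect with height from TCP (289-179=110)
for u,v in((145,355),(172,356)):
  P=onz(s,(320+(u+.5)/4-.5,210+(v+.5)/4-.5),110)
  d=P[:2]-[568.8,-195]; print('bottom corner',P.round(1),'rack x,y',d@x,d@y)
for u,v in((522,405),(585,407)):
  P=onz(s,(338+(u-400+.5)/8-.5,284+(v+.5)/8-.5),12)
  d=P[:2]-[568.8,-195]; print('groove',P.round(1),d@x,d@y)
E
```

```text
bottom corner [ 548.2 -270.1  110. ] rack x,y -5.245573562461599 -77.74462907190855
bottom corner [ 562.1 -271.9  110. ] rack x,y 8.701158892410625 -76.66225245110999
groove [ 548.6 -257.5   12. ] -7.3226789941120405 -65.28005018843757
groove [ 565.7 -259.4   12. ] 9.75579333612394 -63.75842517671695
```

Frame and groove agree across to 0.5 mm in the side view. I'll lower it.

Emit:
{"fn": "step_arm", "kwargs": {
  "increments": [
    [[0,0,1.5],[0,0,0],0],
    [[0,0,3],[0,0,0],0],
    [[0,0,4.3],[0,0,0],0],
    [[0,0,5.5],[0,0,0],0],
    [[0,0,6.3],[0,0,0],0],
    [[0,0,7],[0,0,0],0],
    [[0,0,7.5],[0,0,0],0],
    [[0,0,7.5],[0,0,0],0]
  ]
}}

```text
time_s: 10.07
eef_pos: [568.2, -196.0, 214.7]
ee_rot: [-0.0, 0.774, 0.633, -0.0]
force: [1.0, -0.1, -3.3]
grip_width: 0.116
grip_force: 79.0
```

Emit:
{"fn": "step_arm", "kwargs": {
  "increments": [
    [[0,0,0.5],[0,0,0],0],
    [[0,0,1],[0,0,0],0],
    [[0,0,1.4],[0,0,0],0],
    [[0,0,1.7],[0,0,0],0],
    [[0,0,2],[0,0,0],0],
    [[0,0,2.2],[0,0,0],0],
    [[0,0,2.2],[0,0,0],0]
  ]
}}

```text
time_s: 10.95
eef_pos: [568.2, -196.0, 192.8]
ee_rot: [-0.0, 0.774, 0.633, -0.0]
force: [-0.3, 0.3, -3.8]
grip_width: 0.117
grip_force: 79.1
```

Still bearing the full weight, so I'll go a bit further in small steps.

Emit:
{"fn": "step_arm", "kwargs": {
  "increments": [
    [[0,0,0.1],[0,0,0],0],
    [[0,0,0.2],[0,0,0],0],
    [[0,0,0.3],[0,0,0],0],
    [[0,0,0.3],[0,0,0],0]
  ]
}}

```text
time_s: 11.45
eef_pos: [568.8, -195.9, 191.7]
ee_rot: [0.001, 0.774, 0.633, 0.001]
force: [-0.2, 3.5, 7.9]
grip_width: 0.119
grip_force: 80.8
```

Seated (contact at 191.7 against 191 expected). I'll release and rise.

Emit:
{"fn": "step_arm", "kwargs": {
  "increments": [
    [[0,0,-0.1],[0,0,0],15],
    [[0,0,-0.1],[0,0,0],25],
    [[0,0,-0.1],[0,0,0],45],
    [[0,0,-0.1],[0,0,0],45],
    [[0,0,-2],[0,0,0],45],
    [[0,0,-5],[0,0,0],45],
    [[0,0,-10],[0,0,0],45],
    [[0,0,-14],[0,0,0],30]
  ]
}}

```text
time_s: 12.45
eef_pos: [568.2, -196.1, 332.0]
ee_rot: [0.001, 0.774, 0.633, 0.0]
force: [0.2, 0.5, -0.6]
grip_width: 0.303
grip_force: 0.0
```

```bash
python3 - <<'E'
from h import *
print(pin(-27,300)); plan(pin(-27,310),-.17)
t=snap('top','top5');s=snap('side','side5')
f=lambda c,x,y,w,h:cv2.resize(c['img'][y:y+h,x:x+w,::-1],(w*4,h*4),interpolation=cv2.INTER_CUBIC)
cv2.imwrite('pics/crop7.png',f(s,280,150,150,150))
E
```

```text
[np.float64(469.6145061061292), np.float64(200.94842309550356), 300]
t 12.45 shift [ 36.95 -17.56   2.16] turn [ 0.1  0.  -1.7]
```

View pics/crop7.png

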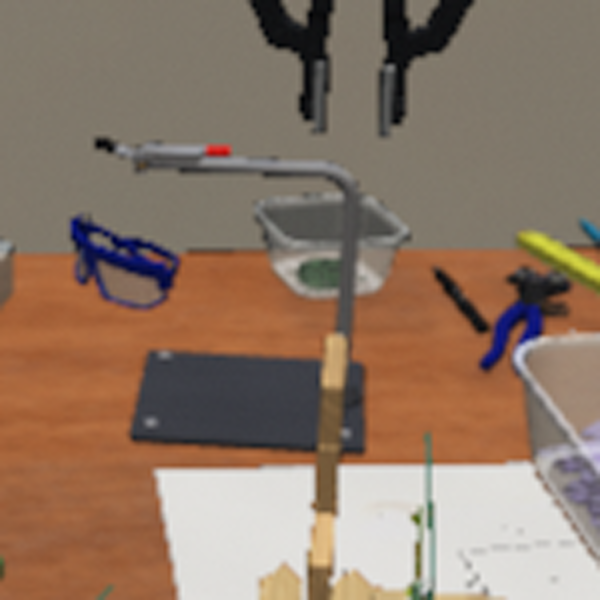

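The frame stands upright in the groove (330,350 down to the ridges). The keeper is still open, with the black tab at (105,145). Now to above the tab.

Emit:
{"fn": "step_arm", "kwargs": {
  "increments": [
    [[4,-4,0],[0,0,0],0],
    [[9,-8,0],[0,0,-0.5],0],
    [[14,-12,0],[0,0,-1],0],
    [[19,-15,0],[0,0,-1.7],0],
    [[24,-17,1],[0,0,-1.7],0],
    [[30,-18.2,2],[0,0,-1.7],0],
    [[35,-18.2,2.2],[0,0,-1.7],0],
    [[37,-18.2,2.2],[0,0,-1.7],0]
  ]
}}

```text
time_s: 13.55
eef_pos: [463.0, 205.0, 306.9]
ee_rot: [-0.0, 0.764, 0.645, -0.001]
force: [0.2, -0.5, -0.5]
grip_width: -0.001
grip_force: 0.0
```

Emit:
{"fn": "step_arm", "kwargs": {
  "increments": [
    [[0,0,0],[0,0,0],0],
    [[0,0,2],[0,0,0],0],
    [[0,0,5],[0,0,0],0],
    [[0,0,7],[0,0,0],0],
    [[0,0,8],[0,0,0],0],
    [[0,0,8],[0,0,0],0]
  ]
}}

```text
time_s: 14.3
eef_pos: [463.4, 202.2, 227.8]
ee_rot: [-0.0, 0.765, 0.644, -0.0]
force: [-0.2, -0.4, -0.2]
grip_width: 0.003
grip_force: 0.0
```

```bash
python3 - <<'E'
from h import *
plan(pin(-32,187),-.17)
s=snap('side','side6')
f=lambda c,x,y,w,h:cv2.resize(c['img'][y:y+h,x:x+w,::-1],(w*5,h*5),interpolation=cv2.INTER_CUBIC)
cv2.imwrite('pics/crop8.png',f(s,280,140,100,80))
E
```

```text
t 14.3 shift [-0.01  0.14  4.08] turn [-0.   0.  -0.1]
```

View pics/crop8.png

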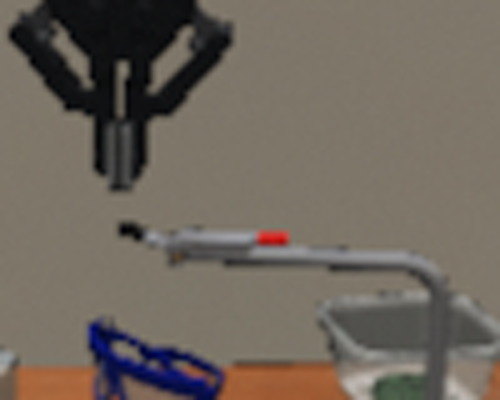

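The fingertip (120,185) is just above the black tab (130,230), a couple of mm forward of it. I'll press with a small correction.

Emit:
{"fn": "step_arm", "kwargs": {
  "increments": [
    [[0,0.2,1.5],[0,0,0],0],
    [[0,0.2,2.3],[0,0,0],0],
    [[0,0.2,3],[0,0,0],0],
    [[0,0.1,3.5],[0,0,0],0],
    [[0,0,4],[0,0,0],0],
    [[0,0,4],[0,0,0],0]
  ]
}}

```text
time_s: 15.1
eef_pos: [464.4, 202.7, 190.3]
ee_rot: [0.001, 0.765, 0.644, 0.002]
force: [-3.3, -3.0, 17.4]
grip_width: 0.001
grip_force: 8.8
```

Emit:
{"fn": "step_arm", "kwargs": {
  "increments": [
    [[0,0,-3],[0,0,0],0],
    [[0,0,-8],[0,0,0],0],
    [[0,0,-12],[0,0,0],0],
    [[0,-5,-12],[0,0,0],0],
    [[0,-5,-12],[0,0,0],0]
  ]
}}

```text
time_s: 15.72
eef_pos: [412.4, 211.7, 308.5]
ee_rot: [0.0, 0.764, 0.645, 0.001]
force: [-0.2, -0.7, -0.1]
grip_width: -0.004
grip_force: 0.0
```

```bash
python3 - <<'E'
from h import *
s=snap('side','side7')
f=lambda c,x,y,w,h:cv2.resize(c['img'][y:y+h,x:x+w,::-1],(w*3,h*3),interpolation=cv2.INTER_CUBIC)
cv2.imwrite('pics/crop9.png',f(s,250,150,170,200))
E
```

```text
(no output)
```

View pics/crop9.png

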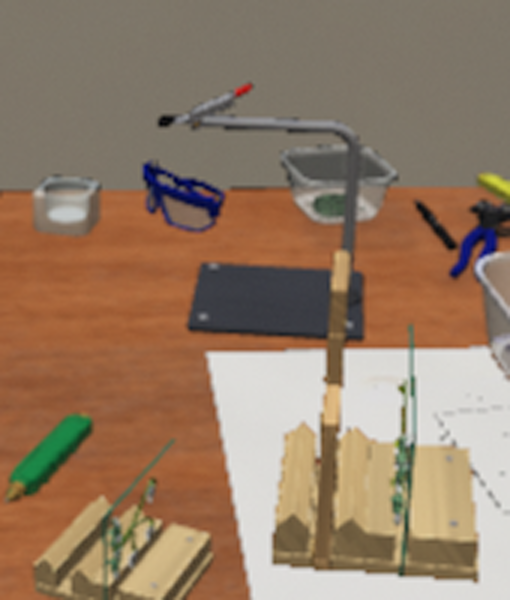

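The keeper is shut: the red pad is up at (242,88) and the black tab is level at (167,120). The frame stands in the front groove, with its near end bottom at (325,566). I'll check the centring along the groove and hand in if it's good.

```bash
python3 - <<'E'
from h import *
s=load('side7'); P=onz(s,(250+325.5/3-.5,150+566.5/3-.5),12); d=P[:2]-[568.8,-195]
u=d@[.98,-.199]; v=d@[.199,.98]+87; print('across',u,'along',v)
if abs(u)<6 and abs(v)<18: print(ctrl.finish_job())
E
```

```text
across 4.516659115883835 along 8.100957489318262
the job is handed in; nothing more can be done
None
```

The frame now stands upright in the rack's front groove, about 5 mm across and 8 mm along from its middle. The empty hook's keeper is shut, no bystander was touched as far as I could see, and the job was handed in at about 16 s; no verdict came back.

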